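# Check weight from behind the reagent bottles

## Robot

A 6-joint arm with a two-finger parallel gripper is mounted at the origin on the work surface. World frame = base frame: x ahead of the robot, y to its left, z up, the work surface at z = 0. Lengths are in m, angles in rad, forces in N, time in s.
With the tool pointing down it reaches from about 0.4 to 0.925 m from the base axis. Payload 3.4 kg.
Tool frame: the origin (TCP) lies midway between the tips of the shut fingers; the grasp point (between the pads) lies 19 mm behind it; z points along the fingers, y is the direction in which the jaws open and shut (so a half turn about z gives the same grasp; the last joint's range is limited). The gripper opens to 85 mm and grips with 20 to 120 N. Pads are 22 mm wide; open, the fingers measure 114 mm over their backs; the gripper's body (76 mm by 85 mm) begins 54 mm behind the grasp point. The pads swing forward as they close: fully open they stand 13 mm farther back than shut.
Start: joints at [1.27, 0.307, 1.506, -0, 1.328, -0.073], TCP at [0.13, 0.56, 0.231] pointing down, gripper open.
Joint ranges: [-3.12, 3.12], [-1.05, 2.28], [0.14, 2.33], [-1.42, 4.57], [0.1, 2.73], [-2.68, 2.68]. Speed limits (rad/s): [2.57, 2.57, 3.14, 3.14, 3.14, 3.14].

## Interface

Orientations are given as [roll, pitch, yaw] about the fixed x, y, z axes, in that order (R = Rz(yaw) Ry(pitch) Rx(roll)).
In Python, from workcell import r gives the robot as it stands.
- The arm moves only by the tool carry_out, never from a script. Its argument "plan" is a list of rows, each a list of 3 entries, a list of its own where there are three numbers: the finger opening in mm, from 0 to 85.4, then the shift along the world's x, y, z in mm, then the turn, a rotation vector about the world's x, y, z in rad. A call has 1 to 8 rows; each row is the pose to reach, as a shift and turn from the pose commanded when the call began; what a row does not reach only later rows make up. A row lasts 1/10 s, in which the tool goes at most 50 mm and 8.59 degrees, less where a joint would pass 70% of its speed; a pose out of reach is approached as far as the arm can. A call with a gripper value outside its range is refused whole. The fingers move at their own pace and stop on an object; "force" is the grip in N (left out, the last holds). Time passes only in rows, so rows that repeat a pose let the fingers close. It gives the time, the measured TCP pose, the force and the opening at its end, in the units of the state.
- r.state(): the state, without advancing time (a new reading comes with each control period).
- r.capture(name): name is "scene" or "top"; returns a dict with "image" (400x640x3 uint8, blue, green, red), "depth" (400x640 float32, m along the optical axis (not along the pixel's ray), 0 where there is no reading), "fx", "fy", "cx", "cy" (pixels), "R" (3x3) and "t" (3): a world point X has camera coordinates R X + t. Camera axes: x right, y down, z forward; pixel columns grow to the right and rows downward; lengths in m; the calibration is good to about 2 mm. A picture is of the moment at which its call begins.
- r.sign_off(): hands the job in, once; it reports no verdict.
Trained networks look in the newest picture that a camera, given by its name, has taken for a name from the list of things; names that differ only in an ending like _2 or _b are one class to them, and where a whole thing is asked for, a point or a joint stands for the part that bears it (a point fixed in the world has none). Each returns a list of dicts, best first, with "conf" (0 to 1); they miss things now and then, are a little off and sometimes report something else, mostly with a low value. They report only what shows in the picture. A call takes as long as a camera call.
- r.recognise(camera, label): "point" ([x, y, z] in m, in the coordinates of the camera as it stood for that picture, good to about 4 mm: the middle of the surface that is visible of it).
- r.regions_of(camera, label): "region" (400x640 bool, what is visible of it).
- r.landmark_of(camera, label): "point" ([x, y, z] in m, in the coordinates of the camera as it stood for that picture, good to about 4 mm: a listed point, or the origin of a listed thing).
The state is a dict: "t": time; "joint_pos": joint angles; "dq": joint speeds; "effort": joint torques, N m; "tool_pos": TCP position; "tool_rot": TCP orientation; "contact_force": force on the tool from outside, world axes, zero at the start; "ft_torque": the same for the moment, N m; "opening": opening from 0.0 (shut) to 1.0 (fully open).
Only numpy, scipy, OpenCV 4.12 (cv2) and the standard library are available. Lean on these libraries where they do the work, as an engineer would, in place of code of your own. Each camera call takes 0.05 s, during which the arm holds its last target. There are 200 camera calls.

## Task

The balance needs its check weight, which stands in the grey spill tray behind three reagent containers: clear all three containers onto the blue mat, and only then fetch the steel weight and stand it in the middle of the balance pan. With the weight on the pan, put each container back on the very spot in the tray where it stood at the start. Set everything down upright and tip nothing over.

Things in the scene. Friction and masses are not known exactly. Their poses are not given: they have to be found in the camera images.
- tall_bottle_mid (a point): Tall slim round amber glass bottle: body 44 mm in diameter, straight up to 86 mm, then shoulder and black cap (29 mm in diameter); 118 mm high in all, 0.11 to 0.23 kg. On any of the tray's three bottle spots. Grip its straight sides 70 to 76 mm above its foot, to clear the neighbours' tops. Point: its centre, half-way up, z upward.
- square_bottle_mid (a point): Square white plastic bottle: body 44 x 44 mm, 82 mm high, with a round blue cap 33 mm in diameter; 105 mm high in all, 0.1 to 0.21 kg. On any of the tray's three bottle spots. x and y run square to its flat sides; to be gripped across two of these. Grip its straight sides 70 to 76 mm above its foot, to clear the neighbours' tops. Point: its centre, half-way up, z upward.
- wide_jar_mid (a point): Wide squat round white plastic jar, 53 mm in diameter up to 62 mm, with a blue lid as wide as the jar (56 mm in diameter, from 62 to 92 mm up, straight-sided, fixed on); 92 mm high in all, 0.12 to 0.26 kg. On any of the tray's three bottle spots. Grip its straight sides 70 to 76 mm above its foot, to clear the neighbours' tops. Point: its centre, half-way up, z upward.
- weight_mid (a point): Steel check weight, 0.5 kg: cylinder 38 mm in diameter up to 42 mm, then a neck and a round knob 24 mm in diameter (55 to 62 mm up); 64 mm high in all. Stands in the tray between the containers; grip it on the cylinder, 20 to 35 mm above its foot. Point: centre, half-way up (32 mm), z along its axis.
- tray: Fixed grey spill tray, 170 (its x) by 190 mm (its y), rim 20 mm high, 5 mm thick, floor 5 mm above the table. Origin: centre of underside. Printed rings: the weight at x 30, y 0 mm; bottle spots at (30, 56), (30, -56) and, on the robot's side, (-32, 0) mm, all within 2 mm. Finger room: side ones are gripped closing along the tray's x, the front one along its y.
- mat: Fixed flat blue mat with a narrow grey border, 130 mm (its x) by 250 mm (its y), 3 mm thick, the side area. Origin: centre of its underside. The three containers fit in a row along its y, 75 mm apart.
- pan (a point): Centre of the top face of the balance's round steel pan, 100 mm in diameter, 65 mm above the table; the pan does not give. The balance's white body (fixed, 210 x 180 mm, 53 mm high) lies below, reaching from 65 mm on the +x side of the pan's centre to 145 mm on the -x side, with a display up to 70 mm high there. x, y: along the balance's sides.

How it is judged:
By the outcome, as a careful person would: the job done as asked, in the order asked, and still so for the second after the job is handed in, with the robot touching nothing.
It also fails if it takes over 152 s, if anything falls off the work surface, if the arm or the gripper's body presses on something with over 40 N, if the wrist force passes 120 N, or if a joint passes its speed limit or range.

## Working session

There is one attempt and no reset: what is moved stays moved. The work goes in short steps, Python scripts to look and compute and a tool call to move; the robot and the scene stay as the last step left them, time stands still between calls to the robot, and variables do not carry over. Pictures are saved under pics/ and viewed, about 12 in all and at most 16, crops included, and the job is handed in when it is done.

Besides the shell and the picture viewer there is one more tool, called after ">>>" as a command line: name --argument value ..., lists and objects as JSON in quotes. carry_out: Moves the arm, as the interface text tells. Its arguments: {"type":"object","properties":{"plan":{"type":"array"},"force":{"type":"number"}},"required":["plan"]}

```bash
mkdir -p pics; ls
cat > h.py <<'E'
import numpy as np, cv2
from workcell import r
def w(c,p): return c["R"].T@(np.array(p)-c["t"])
def look(cam,labels,png=None):
    c=r.capture(cam)
    if png: cv2.imwrite("pics/"+png,c["image"])
    for l in labels:
        for f in("landmark_of","recognise"):
            for d in getattr(r,f)(cam,l)[:2]:
                print(cam,l,f[:5],round(d["conf"],2),(w(c,d["point"])*1000).round(1))
    return c
A=["tall_bottle_mid","square_bottle_mid","wide_jar_mid","weight_mid","tray","mat","pan"]
E
python3 - <<'E'
from h import *
for cam in("scene","top"):
    c=look(cam,A,cam+"0.png"); print((-c["R"].T@c["t"]).round(3))
print(r.state())
E
```

```text
pics
scene tall_bottle_mid landm 0.73 [589.2 -67.5  66.1]
scene tall_bottle_mid recog 0.77 [602.  -74.4  72.4]
scene square_bottle_mid landm 0.64 [514.7 -18.2  56.9]
scene square_bottle_mid recog 0.8 [536.  -18.5  84.8]
scene wide_jar_mid landm 0.69 [568.1  41.9  51.5]
scene wide_jar_mid recog 0.81 [589.9  31.9  74.3]
scene weight_mid landm 0.7 [575.9 -11.9  34.8]
scene weight_mid recog 0.65 [588.9 -17.2  41.4]
scene tray landm 0.65 [547.3 -15.9  -0.8]
scene tray landm 0.3 [ 488.8 -335.7    2.9]
scene tray recog 0.57 [592.5 -46.1   3.8]
scene mat landm 0.74 [516.3 -19.8  56.9]
scene mat landm 0.64 [ 492.4 -336.4    1.4]
scene mat recog 0.88 [ 498.9 -351.6    5.4]
scene mat recog 0.5 [589.   32.7  72. ]
scene pan landm 0.95 [512.3 323.9  69. ]
scene pan landm 0.68 [578.6 -10.   36. ]
scene pan recog 0.9 [511.7 296.3  56.6]
[ 1.157 -0.261  0.581]
top tall_bottle_mid landm 0.48 [590.6 -67.4  62.6]
top tall_bottle_mid recog 0.59 [582.5 -64.4  95.4]
top square_bottle_mid landm 0.72 [516.6 -25.   59.7]
top square_bottle_mid recog 0.87 [506.1 -21.6  85.9]
top square_bottle_mid recog 0.52 [5
[... 503 characters left out ...]
0.221 -0.018  1.52 ]
{'t': 1.5, 'joint_pos': array([ 1.26953711e+00,  3.06785097e-01,  1.50640405e+00, -2.95204377e-05,
        1.32841895e+00, -7.35039063e-02]), 'dq': array([ 1.41358992e-03, -2.17496623e-03,  6.40285138e-05,  2.93387008e-03,
       -7.65487759e-04, -9.53518956e-04]), 'effort': array([-5.36966872e-04, -4.57479429e+01, -2.52326471e+01, -2.45320844e-04,
        8.73306508e-04,  1.62141379e-05]), 'tool_pos': array([0.1298649 , 0.5601374 , 0.23131191]), 'tool_rot': array([-3.14157515e+00,  2.74458563e-05,  2.91384443e+00]), 'contact_force': array([-0.74003955,  0.44669962, -0.82008247]), 'ft_torque': array([-0.06292322, -0.02312757, -0.00641284]), 'opening': 1.0040050409511574}
```

View pics/top0.png

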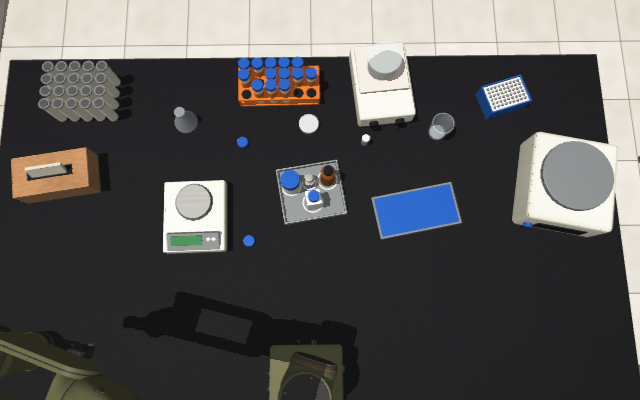

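View pics/scene0.png

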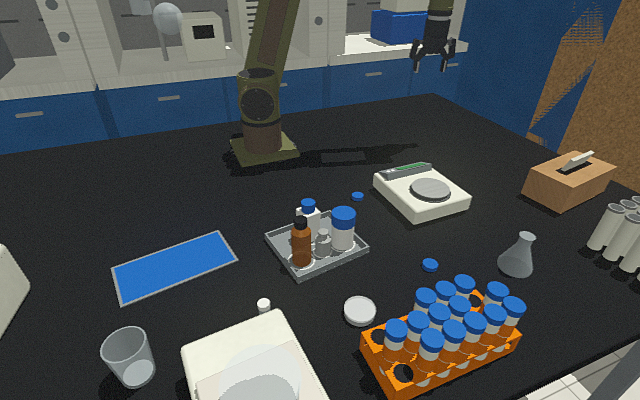

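```bash
cat >> h.py <<'E'
def cloud(c):
    v,u=np.mgrid[:400,:640]; z=c["depth"]
    P=np.stack([(u-c["cx"])/c["fx"]*z,(v-c["cy"])/c["fy"]*z,z],-1)
    W=(P-c["t"])@c["R"]*1000; W[z==0]=np.nan; return W
def near(P,xy,rad,z0,z1):
    return P[(np.hypot(P[...,0]-xy[0],P[...,1]-xy[1])<rad)&(P[...,2]>z0)&(P[...,2]<z1)]
def rect(p):
    (x,y),(a,b),th=cv2.minAreaRect(p[:,:2].astype(np.float32)); return np.round([x,y,a,b,th],1)
def circ(p):
    (x,y),rr=cv2.minEnclosingCircle(p[:,:2].astype(np.float32)); return np.round([x,y,rr,*p.mean(0),np.median(p[:,2]),len(p)],1)
E
python3 - <<'E'
from h import *
for cam in("top","scene"):
    c=r.capture(cam); P=cloud(c); print(cam,c["fx"])
    for n,xy,rad,z0,z1 in[("tall cap",(589,-67),25,112,126),("sq cap",(515,-22),25,99,113),("jar lid",(568,41),36,86,100),("knob",(578,-12),18,55,72),("pan",(512,323),60,60,70)]:
        p=near(P,xy,rad,z0,z1)
        if len(p): print(n,circ(p))
    p=near(P,(515,-22),45,78,92); 
    if len(p): print("sq shoulder",rect(p))
    p=near(P,(548,-18),140,14,28)
    if len(p): print("tray rim",rect(p), len(p))
    for l in("mat","tray"):
        for d in r.regions_of(cam,l)[:2]:
            m=d["region"]; print(l,round(d["conf"],2),m.sum(),rect(P[m][~np.isnan(P[m][:,0])]),np.nanmedian(P[m],0).round(1))
E
```

```text
top 509.49654255963753
tall cap [587.  -69.1  14.5 586.3 -69.3 121.3 122.1  76. ]
sq cap [516.  -25.8  16.6 515.6 -26.3 108.  108.3  98. ]
jar lid [567.4  40.6  28.3 566.3  40.   95.4  95.7 257. ]
knob [579.4 -13.8  12.3 578.3 -13.5  65.8  65.8  51. ]
pan [511.4 322.9  58.6 512.3 324.   64.5  64.3 781. ]
sq shoulder [516.5 -26.   43.9  43.8   9.4]
tray rim [548.2 -19.6 171.3 190.2   9.1] 456
mat 0.96 3493 [ 490.3 -337.3  132.1  253.6   10.6] [ 488.6 -335.3    2.7]
tray 0.79 2394 [550.3 -19.  176.4 194.    9.6] [529.9 -26.4   5.4]
scene 361.77972933761396
tall cap [588.1 -68.8  15.5 591.7 -70.2 120.8 122.  136. ]
sq cap [516.8 -25.6  17.4 521.  -27.1 107.5 108.8 142. ]
jar lid [568.8  40.4  28.2 573.9  38.3  95.2  96.3 369. ]
knob [579.5 -13.1  12.4 582.2 -14.6  65.9  66.9  78. ]
pan [511.1 325.3  53.  515.2 322.9  64.9  65.  619. ]
sq shoulder [517.5 -26.3  45.5  44.2   9.8]
tray rim [549.3 -19.7 172.9 190.9   9.6] 851
mat 0.69 4700 [ 487.9 -337.7  140.   249.4   11.4] [ 498.3 -348.     2.5]
tray 0.73 2524 [534.8 -14.2 199.5 211.7   9.5] [592.1 -50.5   5.8]
tray 0.38 577 [470.9  -6.7  64.1 265.6  73.5] [532.8 -23.1  85.2]
```

The top view shows the balance pan at px (193,201) and the tray at (312,192). In the tray the jar is at (291,179), the weight at (310,180), the amber bottle at (328,175) and the square bottle at (313,199). The mat is at (416,210). The two cameras agree to about 1–2 mm. I'll take the square bottle first.

>>> carry_out --plan '[[85,[270,-230,0],[0,0,0.394]],[85,[270,-230,0],[0,0,0.394]],[85,[270,-230,0],[0,0,0.394]],[85,[270,-230,0],[0,0,0.394]],[85,[270,-230,0],[0,0,0.394]],[85,[270,-230,0],[0,0,0.394]],[85,[270,-230,0],[0,0,0.394]],[85,[270,-230,0],[0,0,0.394]]]' --force 50

```text
t: 2.6
tool_pos: [0.4037, 0.3271, 0.2315]
tool_rot: [-3.14, 0.002, -2.98]
contact_force: [-1.2, 0.2, -0.6]
opening: 1.001
```

>>> carry_out --plan '[[85,[116.5,-356,-50],[0,0,0]],[85,[116.5,-356,-50],[0,0,0]],[85,[116.5,-356,-50],[0,0,0]],[85,[116.5,-356,-50],[0,0,0]],[85,[116.5,-356,-50],[0,0,0]],[85,[116.5,-356,-50],[0,0,0]],[85,[116.5,-356,-50],[0,0,0]],[85,[116.5,-356,-50],[0,0,0]]]'

```text
t: 3.4
tool_pos: [0.5173, -0.0286, 0.181]
tool_rot: [-3.141, 0.0, -2.977]
contact_force: [0.5, 0.2, 0.1]
opening: 0.989
```

>>> carry_out --plan '[[85,[0,0,0],[0,0,0]],[85,[0,0,0],[0,0,0]],[85,[0,0,0],[0,0,0]]]'

```text
t: 3.7
tool_pos: [0.5159, -0.0246, 0.1814]
tool_rot: [3.141, -0.0, -2.974]
contact_force: [-0.4, -0.3, -0.5]
opening: 0.995
```

>>> carry_out --plan '[[85,[0,0,-30],[0,0,0]],[85,[0,0,-60],[0,0,0]],[85,[0,0,-85],[0,0,0]],[85,[0,0,-105],[0,0,0]],[85,[0,0,-118],[0,0,0]],[85,[0,0,-125],[0,0,0]],[85,[0,0,-125],[0,0,0]],[85,[0,0,-125],[0,0,0]]]'

```text
t: 4.5
tool_pos: [0.5168, -0.0252, 0.0569]
tool_rot: [-3.141, 0.001, -2.974]
contact_force: [0.7, -1.0, -0.5]
opening: 0.993
```

Run:
```python
from h import *
print(r.state()["tool_pos"],r.state()["contact_force"])
c=r.capture("scene"); cv2.imwrite("pics/s1.png",cv2.resize(c["image"][120:300,220:420],None,fx=3,fy=3))
```

```text
[ 0.51679613 -0.02516868  0.05691602] [ 0.68259538 -1.01386896 -0.47801295]
```

View pics/s1.png

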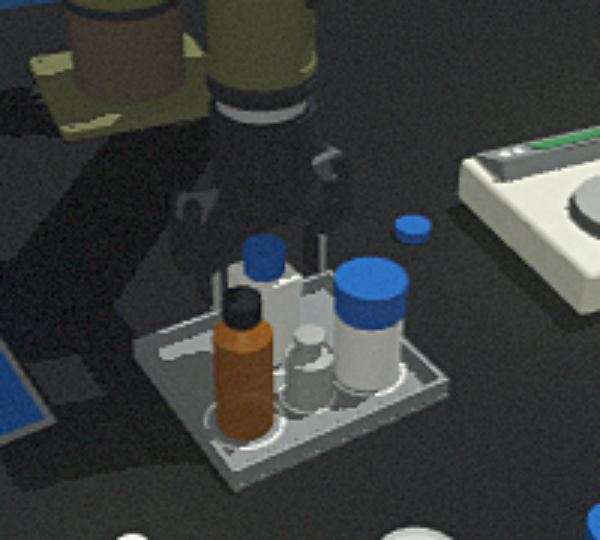

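The jaws straddle the square bottle, at crop px (220,290) and (325,255). I'll close and lift.

>>> carry_out --plan '[[35,[0,0,0],[0,0,0]],[35,[0,0,0],[0,0,0]],[35,[0,0,0],[0,0,0]],[35,[0,0,0],[0,0,0]],[35,[0,0,0],[0,0,0]],[35,[0,0,0],[0,0,0]],[35,[0,0,0],[0,0,0]],[35,[0,0,0],[0,0,0]]]' --force 50

```text
t: 5.35
tool_pos: [0.517, -0.026, 0.057]
tool_rot: [-3.141, 0.001, -2.976]
contact_force: [-0.4, 0.1, 5.9]
opening: 0.509
```

>>> carry_out --plan '[[35,[0,0,4],[0,0,0]],[35,[0,0,14],[0,0,0]],[35,[0,0,34],[0,0,0]],[35,[0,0,60],[0,0,0]],[35,[0,0,90],[0,0,0]],[35,[0,0,115],[0,0,0]],[35,[0,0,135],[0,0,0]],[35,[0,0,145],[0,0,0]]]'

```text
t: 6.15
tool_pos: [0.5172, -0.026, 0.2037]
tool_rot: [-3.141, 0.003, -2.975]
contact_force: [1.2, -0.7, -1.2]
opening: 0.508
```

>>> carry_out --plan '[[35,[0,-6,0],[0,0,0]],[35,[-1,-20,0],[0,0,0]],[35,[-2,-42,0],[0,0,0]],[35,[-3,-70,0],[0,0,0]],[35,[-4,-100,0],[0,0,0]],[35,[-5,-130,0],[0,0,0]],[35,[-6,-160,0],[0,0,0]],[35,[-7,-190,0],[0,0,0]]]'

```text
t: 6.95
tool_pos: [0.5077, -0.2177, 0.1993]
tool_rot: [3.14, -0.003, -2.976]
contact_force: [0.4, -0.3, -0.7]
opening: 0.505
```

>>> carry_out --plan '[[35,[-1,-30,0],[0,0,0]],[35,[-2,-60,0],[0,0,0]],[35,[-3,-90,0],[0,0,0]],[35,[-4,-120,0],[0,0,0]],[35,[-5,-148,0],[0,0,0]],[35,[-6,-172,0],[0,0,0]],[35,[-7,-188,0],[0,0,0]],[35,[-7,-195,0],[0,0,0]]]'

```text
t: 7.75
tool_pos: [0.501, -0.4126, 0.1996]
tool_rot: [3.14, -0.002, -2.977]
contact_force: [0.2, 0.4, -1.4]
opening: 0.505
```

>>> carry_out --plan '[[35,[0,0,-10],[0,0,0]],[35,[0,0,-35],[0,0,0]],[35,[0,0,-65],[0,0,0]],[35,[0,0,-95],[0,0,0]],[35,[0,0,-118],[0,0,0]],[35,[0,0,-132],[0,0,0]],[35,[0,0,-140],[0,0,0]],[35,[0,0,-140],[0,0,0]]]'

```text
t: 8.55
tool_pos: [0.502, -0.4098, 0.0603]
tool_rot: [3.14, -0.001, -2.975]
contact_force: [-0.1, -0.3, -0.4]
opening: 0.506
```

>>> carry_out --plan '[[35,[0,0,-2],[0,0,0]],[35,[0,0,-4],[0,0,0]],[35,[0,0,-6],[0,0,0]],[35,[0,0,-6],[0,0,0]],[35,[0,0,-6],[0,0,0]]]'

```text
t: 9.05
tool_pos: [0.5024, -0.411, 0.0556]
tool_rot: [-3.141, 0.0, -2.975]
contact_force: [0.4, -0.4, -1.3]
opening: 0.505
```

>>> carry_out --plan '[[35,[0,0,-1],[0,0,0]],[35,[0,0,-1],[0,0,0]],[50,[0,0,-1],[0,0,0]],[50,[0,0,-1],[0,0,0]],[60,[0,0,-1],[0,0,0]],[85,[0,0,-1],[0,0,0]],[85,[0,0,-1],[0,0,0]],[85,[0,0,-1],[0,0,0]]]'

```text
t: 9.85
tool_pos: [0.5024, -0.4108, 0.0543]
tool_rot: [3.142, -0.0, -2.975]
contact_force: [-0.0, -0.1, -0.4]
opening: 0.993
```

>>> carry_out --plan '[[85,[0,0,10],[0,0,0]],[85,[0,0,30],[0,0,0]],[85,[0,0,60],[0,0,0]],[85,[0,0,100],[0,0,0]],[85,[0,0,126],[0,0,-0.1]],[85,[0,0,126],[0,0,-0.2]],[85,[0,0,126],[0,0,-0.3]],[85,[0,0,126],[0,0,-0.4]]]'

```text
t: 10.65
tool_pos: [0.5025, -0.411, 0.1818]
tool_rot: [-3.141, 0.002, 2.904]
contact_force: [0.4, -0.0, -0.3]
opening: 0.994
```

Run:
```python
from h import *
print(r.state()["tool_pos"])
c=look("scene",["square_bottle_mid","tall_bottle_mid","wide_jar_mid"]); P=cloud(c)
for n,xy,rad,z0,z1 in[("tall cap",(589,-67),25,112,126),("sq cap",(502,-410),30,97,113),("jar lid",(568,41),36,86,100),("knob",(578,-12),18,55,72)]:
    p=near(P,xy,rad,z0,z1)
    if len(p): print(n,circ(p))
```

```text
[ 0.50253331 -0.41096988  0.18180964]
scene square_bottle_mid recog 0.56 [ 522.3 -405.3   66. ]
scene square_bottle_mid recog 0.22 [ 505.6 -334.7    8.1]
scene tall_bottle_mid landm 0.72 [588.9 -69.   63.2]
scene tall_bottle_mid recog 0.56 [601.  -74.7  74.7]
scene wide_jar_mid landm 0.8 [569.8  43.   50.7]
scene wide_jar_mid recog 0.83 [587.7  31.6  71.3]
tall cap [588.1 -68.9  15.2 591.8 -70.5 120.5 122.  140. ]
sq cap [ 502.3 -411.3   18.1  506.8 -409.5  105.4  106.6  206. ]
jar lid [569.7  40.8  28.8 573.3  38.4  95.4  96.3 362. ]
knob [579.6 -14.   12.3 582.6 -14.6  65.8  66.6  78. ]
```

The square bottle stands upright on the mat at (502,-411). The tall bottle is next.

>>> carry_out --plan '[[85,[40,150,20],[0,0,-1.172]],[85,[40,150,20],[0,0,-1.172]],[85,[40,150,20],[0,0,-1.172]],[85,[86,342,20],[0,0,-1.172]],[85,[86,342,20],[0,0,-1.172]],[85,[86,342,20],[0,0,-1.172]],[85,[86,342,20],[0,0,-1.172]],[85,[86,342,20],[0,0,-1.172]]]'

```text
t: 11.8
tool_pos: [0.5889, -0.0646, 0.2004]
tool_rot: [3.141, -0.002, 1.749]
contact_force: [0.3, -0.4, 1.0]
opening: 0.993
```

>>> carry_out --plan '[[85,[0,0,0],[0,0,0]],[85,[0,0,0],[0,0,0]],[85,[0,0,0],[0,0,0]]]'

```text
t: 12.1
tool_pos: [0.5881, -0.07, 0.2002]
tool_rot: [-3.141, 0.001, 1.752]
contact_force: [-0.4, 0.1, 0.3]
opening: 0.995
```

>>> carry_out --plan '[[85,[0,1,-30],[0,0,0]],[85,[0,1,-60],[0,0,0]],[85,[0,1,-90],[0,0,0]],[85,[0,1,-115],[0,0,0]],[85,[0,1,-133],[0,0,0]],[85,[0,1,-144],[0,0,0]],[85,[0,1,-144],[0,0,0]],[85,[0,1,-144],[0,0,0]]]'

```text
t: 12.9
tool_pos: [0.5888, -0.0687, 0.0567]
tool_rot: [3.141, 0.0, 1.75]
contact_force: [-0.2, 0.0, -0.3]
opening: 0.994
```

>>> carry_out --plan '[[35,[0,0,0],[0,0,0]],[35,[0,0,0],[0,0,0]],[35,[0,0,0],[0,0,0]],[35,[0,0,0],[0,0,0]],[35,[0,0,0],[0,0,0]],[35,[0,0,0],[0,0,0]],[35,[0,0,0],[0,0,0]],[35,[0,0,0],[0,0,0]]]' --force 50

```text
t: 13.7
tool_pos: [0.5889, -0.0679, 0.0575]
tool_rot: [3.14, 0.001, 1.751]
contact_force: [-1.5, 0.5, 6.1]
opening: 0.502
```

>>> carry_out --plan '[[35,[0,0,4],[0,0,0]],[35,[0,0,14],[0,0,0]],[35,[0,0,34],[0,0,0]],[35,[0,0,60],[0,0,0]],[35,[0,0,90],[0,0,0]],[35,[0,0,115],[0,0,0]],[35,[0,0,135],[0,0,0]],[35,[0,0,145],[0,0,0]]]'

```text
t: 14.5
tool_pos: [0.5894, -0.0679, 0.204]
tool_rot: [3.138, 0.001, 1.751]
contact_force: [-0.5, 0.2, -1.6]
opening: 0.5
```

>>> carry_out --plan '[[35,[-3,-8,0],[0,0,0]],[35,[-9,-24,0],[0,0,0]],[35,[-18,-48,0],[0,0,0]],[35,[-28,-76,0],[0,0,0]],[35,[-38,-104,0],[0,0,0]],[35,[-49,-132,0],[0,0,0]],[35,[-59,-160,0],[0,0,0]],[35,[-69,-188,0],[0,0,0]]]'

```text
t: 15.3
tool_pos: [0.5168, -0.2575, 0.1993]
tool_rot: [-3.138, -0.002, 1.75]
contact_force: [0.2, -0.5, -0.8]
opening: 0.504
```

>>> carry_out --plan '[[35,[-10,-27,0],[0,0,0]],[35,[-19,-50,0],[0,0,0]],[35,[-26,-68,0],[0,0,0]],[35,[-30,-78,0],[0,0,0]],[35,[-31,-81,0],[0,0,0]],[35,[-31,-81,0],[0,0,0]]]'

```text
t: 15.9
tool_pos: [0.4877, -0.3369, 0.2005]
tool_rot: [-3.141, -0.001, 1.75]
contact_force: [-0.0, -1.0, -1.1]
opening: 0.502
```

>>> carry_out --plan '[[35,[0,0,-10],[0,0,0]],[35,[0,0,-35],[0,0,0]],[35,[0,0,-65],[0,0,0]],[35,[0,0,-95],[0,0,0]],[35,[0,0,-118],[0,0,0]],[35,[0,0,-132],[0,0,0]],[35,[0,0,-140],[0,0,0]],[35,[0,0,-142],[0,0,0]]]'

```text
t: 16.7
tool_pos: [0.4881, -0.3356, 0.058]
tool_rot: [-3.14, -0.002, 1.752]
contact_force: [0.3, -0.8, -1.2]
opening: 0.501
```

>>> carry_out --plan '[[35,[0,0,-2],[0,0,0]],[35,[0,0,-4],[0,0,0]],[35,[0,0,-5],[0,0,0]],[35,[0,0,-5],[0,0,0]],[35,[0,0,-5],[0,0,0]]]'

```text
t: 17.2
tool_pos: [0.489, -0.3373, 0.0555]
tool_rot: [3.14, 0.001, 1.75]
contact_force: [-0.6, 1.1, 5.0]
opening: 0.496
```

>>> carry_out --plan '[[50,[0,0,0],[0,0,0]],[50,[0,0,0],[0,0,0]],[60,[0,0,0],[0,0,0]],[85,[0,0,0],[0,0,0]],[85,[0,0,0],[0,0,0]],[85,[0,0,10],[0,0,0]],[85,[0,0,30],[0,0,0]],[85,[0,0,60],[0,0,0]]]'

```text
t: 18.0
tool_pos: [0.4873, -0.336, 0.1139]
tool_rot: [-3.139, -0.003, 1.751]
contact_force: [0.6, 0.0, 0.4]
opening: 0.993
```

>>> carry_out --plan '[[85,[0,0,45],[0,0,0]],[85,[0,0,85],[0,0,0]],[85,[79,378,85],[0,0,0]],[85,[79,378,85],[0,0,0]],[85,[79,378,85],[0,0,0]],[85,[79,378,85],[0,0,0]],[85,[79,378,85],[0,0,0]],[85,[79,378,85],[0,0,0]]]'

```text
t: 18.8
tool_pos: [0.5499, -0.0413, 0.2003]
tool_rot: [3.14, 0.0, 1.75]
contact_force: [0.8, -0.2, 0.3]
opening: 0.993
```

Run:
```python
from h import *
print(r.state()["tool_pos"])
c=r.capture("scene"); P=cloud(c)
for n,xy,rad,z0,z1 in[("tall cap",(489,-337),30,110,126),("sq cap",(502,-410),30,97,113),("jar lid",(568,41),36,86,100),("knob",(578,-12),18,55,72)]:
    p=near(P,xy,rad,z0,z1)
    if len(p): print(n,circ(p))
```

```text
[ 0.54990986 -0.04130315  0.20030196]
tall cap [ 489.3 -338.9   15.6  491.8 -337.8  118.1  119.6  148. ]
sq cap [ 502.2 -410.3   17.9  506.7 -410.   105.5  106.6  204. ]
jar lid [569.4  40.6  28.3 573.5  38.5  95.3  96.3 365. ]
knob [579.7 -13.7  12.  582.1 -14.6  65.7  66.5  78. ]
```

>>> carry_out --plan '[[85,[19,82,0],[0,0,0]],[85,[19,82,0],[0,0,0]],[85,[19,82,0],[0,0,0]],[85,[19,82,0],[0,0,0]],[85,[19,82,0],[0,0,0]]]'

```text
t: 19.35
tool_pos: [0.5685, 0.0379, 0.1995]
tool_rot: [-3.141, 0.001, 1.75]
contact_force: [-0.2, -0.0, 0.5]
opening: 0.996
```

Correct y by +2.5 mm and descend to TCP z 54.

>>> carry_out --plan '[[85,[0.5,2.5,-30],[0,0,0]],[85,[0.5,2.5,-60],[0,0,0]],[85,[0.5,2.5,-90],[0,0,0]],[85,[0.5,2.5,-115],[0,0,0]],[85,[0.5,2.5,-133],[0,0,0]],[85,[0.5,2.5,-145],[0,0,0]],[85,[0.5,2.5,-145],[0,0,0]],[85,[0.5,2.5,-145],[0,0,0]]]'

```text
t: 20.15
tool_pos: [0.5696, 0.0405, 0.0548]
tool_rot: [3.141, 0.0, 1.75]
contact_force: [0.6, 0.0, 0.7]
opening: 0.995
```

>>> carry_out --plan '[[46,[0,0,0],[0,0,0]],[46,[0,0,0],[0,0,0]],[46,[0,0,0],[0,0,0]],[46,[0,0,0],[0,0,0]],[46,[0,0,0],[0,0,0]],[46,[0,0,0],[0,0,0]],[46,[0,0,0],[0,0,0]],[46,[0,0,0],[0,0,0]]]' --force 50

```text
t: 20.95
tool_pos: [0.5699, 0.0413, 0.0556]
tool_rot: [3.14, 0.001, 1.751]
contact_force: [-0.8, 0.1, 6.4]
opening: 0.647
```

>>> carry_out --plan '[[46,[0,0,4],[0,0,0]],[46,[0,0,14],[0,0,0]],[46,[0,0,34],[0,0,0]],[46,[0,0,60],[0,0,0]],[46,[0,0,90],[0,0,0]],[46,[0,0,115],[0,0,0]],[46,[0,0,135],[0,0,0]],[46,[0,0,145],[0,0,0]]]'

```text
t: 21.75
tool_pos: [0.5701, 0.0414, 0.2018]
tool_rot: [3.138, 0.001, 1.751]
contact_force: [-0.1, -0.7, -2.0]
opening: 0.646
```

>>> carry_out --plan '[[46,[-2,-8,0],[0,0,0]],[46,[-7,-24,0],[0,0,0]],[46,[-15,-48,0],[0,0,0]],[46,[-24,-78,0],[0,0,0]],[46,[-33,-108,0],[0,0,0]],[46,[-43,-138,0],[0,0,0]],[46,[-52,-168,0],[0,0,0]],[46,[-62,-198,0],[0,0,0]]]'

```text
t: 22.55
tool_pos: [0.5047, -0.1585, 0.1975]
tool_rot: [-3.138, -0.002, 1.75]
contact_force: [-0.1, -0.2, -1.7]
opening: 0.642
```

>>> carry_out --plan '[[46,[-9,-30,0],[0,0,0]],[46,[-18,-58,0],[0,0,0]],[46,[-25,-81,0],[0,0,0]],[46,[-30,-97,0],[0,0,0]],[46,[-32,-104,0],[0,0,0]],[46,[-32,-106,0],[0,0,0]],[46,[-32,-106,0],[0,0,0]]]'

```text
t: 23.25
tool_pos: [0.4746, -0.2625, 0.1985]
tool_rot: [-3.141, -0.001, 1.75]
contact_force: [-0.4, 0.6, -2.0]
opening: 0.644
```

>>> carry_out --plan '[[46,[0,0,-10],[0,0,0]],[46,[0,0,-35],[0,0,0]],[46,[0,0,-65],[0,0,0]],[46,[0,0,-95],[0,0,0]],[46,[0,0,-118],[0,0,0]],[46,[0,0,-132],[0,0,0]],[46,[0,0,-140],[0,0,0]],[46,[0,0,-142],[0,0,0]]]'

```text
t: 24.05
tool_pos: [0.4748, -0.2616, 0.0561]
tool_rot: [-3.14, -0.002, 1.752]
contact_force: [-0.5, 0.1, -2.5]
opening: 0.646
```

>>> carry_out --plan '[[46,[0,0,-2],[0,0,0]],[46,[0,0,-4],[0,0,0]],[46,[0,0,-5],[0,0,0]],[46,[0,0,-5],[0,0,0]],[46,[0,0,-5],[0,0,0]]]'

```text
t: 24.55
tool_pos: [0.476, -0.2631, 0.0536]
tool_rot: [3.14, 0.002, 1.751]
contact_force: [-1.3, 1.0, 6.1]
opening: 0.642
```

>>> carry_out --plan '[[62,[0,0,0],[0,0,0]],[62,[0,0,0],[0,0,0]],[72,[0,0,0],[0,0,0]],[85,[0,0,0],[0,0,0]],[85,[0,0,0],[0,0,0]],[85,[0,0,10],[0,0,0]],[85,[0,0,30],[0,0,0]],[85,[0,0,60],[0,0,0]]]'

```text
t: 25.35
tool_pos: [0.4741, -0.2619, 0.112]
tool_rot: [-3.139, -0.003, 1.751]
contact_force: [-0.3, -0.3, -0.1]
opening: 0.994
```

>>> carry_out --plan '[[85,[0,0,45],[0,0,0]],[85,[0,0,80],[0,0,0]],[85,[104.5,249,80],[0,0,0]],[85,[104.5,249,80],[0,0,0]],[85,[104.5,249,80],[0,0,0]],[85,[104.5,249,80],[0,0,0]],[85,[104.5,249,80],[0,0,0]],[85,[104.5,249,80],[0,0,0]]]'

```text
t: 26.15
tool_pos: [0.5812, -0.0095, 0.1932]
tool_rot: [3.139, -0.001, 1.754]
contact_force: [-0.1, -0.4, 1.0]
opening: 0.996
```

>>> carry_out --plan '[[85,[0,0,0],[0,0,0]],[85,[0,0,0],[0,0,0]],[85,[0,0,0],[0,0,0]]]'

```text
t: 26.45
tool_pos: [0.5792, -0.0147, 0.1925]
tool_rot: [-3.141, 0.001, 1.75]
contact_force: [0.0, -0.6, -0.2]
opening: 0.991
```

Run:
```python
from h import *
print(r.state()["tool_pos"])
c=r.capture("scene"); P=cloud(c); cv2.imwrite("pics/s2.png",c["image"])
for n,xy,rad,z0,z1 in[("tall cap",(489,-337),30,110,126),("sq cap",(502,-410),30,97,113),("jar lid",(476,-263),36,84,98),("knob",(578,-12),18,55,72)]:
    p=near(P,xy,rad,z0,z1)
    if len(p): print(n,circ(p))
```

```text
[ 0.57916782 -0.01471299  0.19250454]
tall cap [ 488.4 -338.2   14.7  491.9 -337.8  118.4  119.7  146. ]
sq cap [ 503.  -409.3   17.4  506.8 -409.9  105.3  106.7  208. ]
jar lid [ 475.  -263.6   28.8  480.  -263.4   93.1   94.   395. ]
knob [580.1 -14.5  12.1 582.3 -14.6  65.6  66.8  80. ]
```

View pics/s2.png

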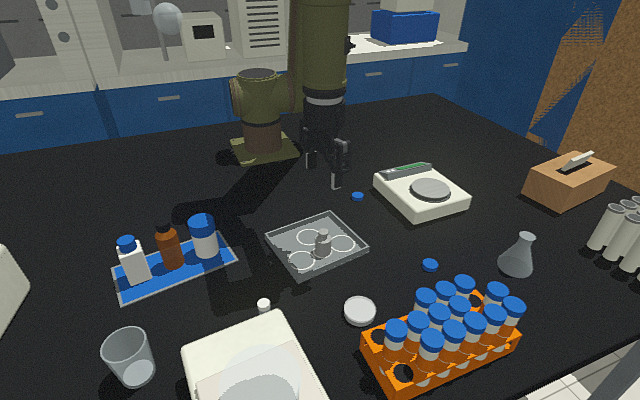

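All three containers stand on the blue mat at px (133,260), (170,247) and (203,235). The weight is alone in the tray at (322,240). I'll lower with a 60 mm opening so the fingers clear the tray rim.

>>> carry_out --plan '[[60,[0.5,0.5,-40],[0,0,0]],[60,[0.5,0.5,-80],[0,0,0]],[60,[0.5,0.5,-110],[0,0,0]],[60,[0.5,0.5,-135],[0,0,0]],[60,[0.5,0.5,-155],[0,0,0]],[60,[0.5,0.5,-170],[0,0,0]],[60,[0.5,0.5,-180],[0,0,0]],[60,[0.5,0.5,-180],[0,0,0]]]'

```text
t: 27.3
tool_pos: [0.5791, -0.0142, 0.0112]
tool_rot: [-3.139, -0.001, 1.749]
contact_force: [-1.0, -0.2, -0.5]
opening: 0.701
```

>>> carry_out --plan '[[30,[0,0,0],[0,0,0]],[30,[0,0,0],[0,0,0]],[30,[0,0,0],[0,0,0]],[30,[0,0,0],[0,0,0]],[30,[0,0,0],[0,0,0]],[30,[0,0,0],[0,0,0]],[30,[0,0,0],[0,0,0]]]' --force 70

```text
t: 28.0
tool_pos: [0.5809, -0.0136, 0.0135]
tool_rot: [3.14, 0.001, 1.751]
contact_force: [-2.4, -1.9, 5.9]
opening: 0.422
```

>>> carry_out --plan '[[30,[0,0,4],[0,0,0]],[30,[0,0,14],[0,0,0]],[30,[0,0,34],[0,0,0]],[30,[0,0,60],[0,0,0]],[30,[0,0,90],[0,0,0]],[30,[0,0,120],[0,0,0]],[30,[0,0,140],[0,0,0]],[30,[0,0,150],[0,0,0]]]'

```text
t: 28.8
tool_pos: [0.581, -0.0129, 0.1646]
tool_rot: [3.139, 0.001, 1.751]
contact_force: [0.3, -0.2, -4.4]
opening: 0.419
```

>>> carry_out --plan '[[30,[-2,8,0],[0,0,0]],[30,[-5,24,0],[0,0,0]],[30,[-10,48,0],[0,0,0]],[30,[-16,78,0],[0,0,0]],[30,[-22,108,0],[0,0,0]],[30,[-28,138,0],[0,0,0]],[30,[-34,168,0],[0,0,0]],[30,[-40,198,0],[0,0,0]]]'

```text
t: 29.6
tool_pos: [0.5375, 0.1869, 0.1601]
tool_rot: [-3.137, -0.0, 1.751]
contact_force: [1.1, -0.5, -3.9]
opening: 0.422
```

>>> carry_out --plan '[[30,[-6,30,0],[0,0,0]],[30,[-12,60,0],[0,0,0]],[30,[-18,90,0],[0,0,0]],[30,[-23,113,0],[0,0,0]],[30,[-26,129,0],[0,0,0]],[30,[-28,137,0],[0,0,0]],[30,[-28.5,139,0],[0,0,0]],[30,[-28.5,139,0],[0,0,0]]]'

```text
t: 30.4
tool_pos: [0.5114, 0.3233, 0.1618]
tool_rot: [-3.141, 0.001, 1.751]
contact_force: [0.4, -0.2, -5.2]
opening: 0.423
```

>>> carry_out --plan '[[30,[0,0,-10],[0,0,0]],[30,[0,0,-30],[0,0,0]],[30,[0,0,-50],[0,0,0]],[30,[0,0,-68],[0,0,0]],[30,[0,0,-80],[0,0,0]],[30,[0,0,-85],[0,0,0]],[30,[0,0,-85],[0,0,0]],[30,[0,0,-85],[0,0,0]]]'

```text
t: 31.2
tool_pos: [0.5125, 0.3239, 0.0779]
tool_rot: [3.14, -0.0, 1.75]
contact_force: [-0.2, -0.1, -5.2]
opening: 0.426
```

Run:
```python
from h import *
print(r.state()["tool_pos"])
for cam in("scene","top"):
    c=r.capture(cam); P=cloud(c)
    cv2.imwrite(f"pics/p_{cam}.png",cv2.resize(c["image"][150:240,350:500] if cam=="scene" else c["image"][150:270,130:260],None,fx=4,fy=4))
    p=near(P,(512,323.5),70,61,68); print(circ(p))
    d=r.landmark_of(cam,"pan"); print([(w(c,q["point"])*1000).round(1) for q in d[:1]])
    d=r.landmark_of(cam,"weight_mid"); print([(w(c,q["point"])*1000).round(1) for q in d[:1]])
```

```text
[0.51248739 0.32388726 0.07791516]
[513.8 323.5  51.3 522.5 315.7  65.   65.  447. ]
[array([513.9, 325.4,  67.4])]
[array([508.7, 327.6,  99.6])]
[519.8 306.   46.8 524.2 296.5  64.4  64.4 189. ]
[array([512.9, 327.7,  64. ])]
[]
```

View pics/p_scene.png

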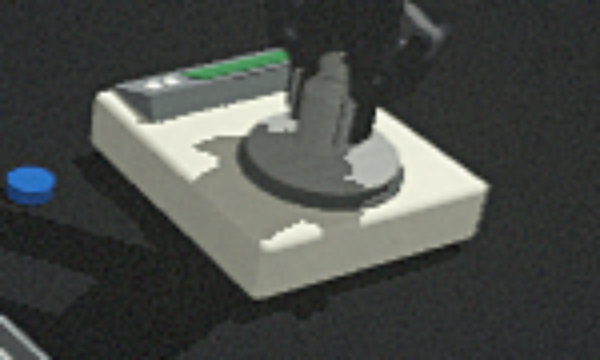

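The weight hangs over the middle of the pan (crop px (325,130), pan centred at about (320,160)). Now I'll lower it.

>>> carry_out --plan '[[30,[0.5,0.5,-2],[0,0,0]],[30,[0.5,0.5,-3.5],[0,0,0]],[30,[0.5,0.5,-4.5],[0,0,0]],[30,[0.5,0.5,-5],[0,0,0]],[30,[0.5,0.5,-5],[0,0,0]],[30,[0.5,0.5,-5],[0,0,0]]]'

```text
t: 32.1
tool_pos: [0.5123, 0.3245, 0.0735]
tool_rot: [3.141, -0.0, 1.751]
contact_force: [-3.1, -1.6, 6.1]
opening: 0.42
```

>>> carry_out --plan '[[45,[0,0,0],[0,0,0]],[45,[0,0,0],[0,0,0]],[60,[0,0,0],[0,0,0]],[60,[0,0,0],[0,0,0]],[60,[0,0,10],[0,0,0]],[60,[0,0,35],[0,0,0]],[60,[0,0,75],[0,0,0]],[60,[0,0,120],[0,0,0]]]'

```text
t: 32.9
tool_pos: [0.5114, 0.3238, 0.1929]
tool_rot: [-3.139, 0.001, 1.751]
contact_force: [0.5, 0.4, -0.6]
opening: 0.705
```

>>> carry_out --plan '[[85,[0,-390,0],[0,0,0]],[85,[0,-390,0],[0,0,0]],[85,[0,-390,0],[0,0,0]],[85,[0,-390,0],[0,0,0]],[85,[0,-390,0],[0,0,0]],[85,[0,-390,0],[0,0,0]],[85,[0,-390,0],[0,0,0]],[85,[0,-390,0],[0,0,0]]]'

```text
t: 33.7
tool_pos: [0.5121, -0.0684, 0.1933]
tool_rot: [3.14, 0.001, 1.75]
contact_force: [-0.1, 0.4, 0.1]
opening: 0.994
```

Run:
```python
from h import *
print(r.state()["tool_pos"])
c=r.capture("top"); P=cloud(c); cv2.imwrite("pics/t3.png",cv2.resize(c["image"][150:270,130:260],None,fx=4,fy=4))
for n,xy,rad,z0,z1 in[("pan",(512,323.5),65,61,68),("knob",(512,324),25,118,134)]:
    p=near(P,xy,rad,z0,z1)
    if len(p): print(n,circ(p))
c=r.capture("scene"); P=cloud(c)
for n,xy,rad,z0,z1 in[("pan",(512,323.5),65,61,68),("knob",(512,324),25,118,134),("jar lid",(476,-263),36,84,98),("tall",(489,-337),30,110,126),("sq cap",(502,-410),30,97,113)]:
    p=near(P,xy,rad,z0,z1)
    if len(p): print(n,circ(p))
```

```text
[ 0.51213609 -0.06839703  0.19327319]
pan [506.3 317.4  59.2 512.  323.2  64.3  64.4 524. ]
knob [511.3 325.5  12.4 511.2 324.1 126.3 126.4  56. ]
pan [513.5 324.5  52.1 521.4 317.8  65.   64.9 462. ]
knob [512.6 322.9  11.5 515.3 321.4 125.9 127.   53. ]
jar lid [ 474.8 -263.4   28.5  480.  -263.4   93.    94.   398. ]
tall [ 488.1 -337.6   15.   491.9 -337.9  118.4  119.8  145. ]
sq cap [ 503.1 -411.    17.3  506.6 -409.8  105.4  106.7  207. ]
```

View pics/t3.png

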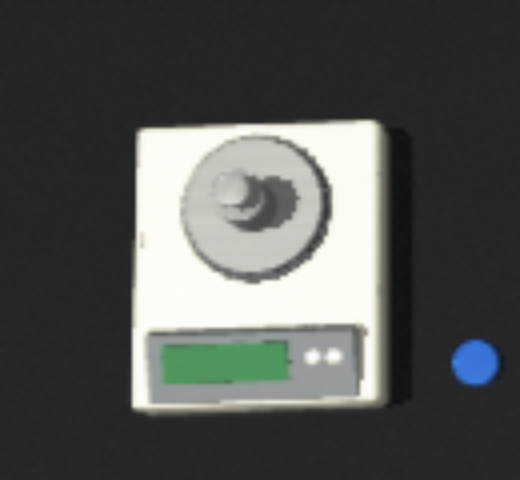

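The weight stands in the middle of the pan: its foot is at about crop px (252,212) and the pan centre at (255,207). Next I'll return the jar.

>>> carry_out --plan '[[85,[-37,-196,0],[0,0,0]],[85,[-37,-196,0],[0,0,0]],[85,[-37,-196,0],[0,0,0]],[85,[-37,-196,0],[0,0,0]],[85,[-37,-196,0],[0,0,0]],[85,[-37,-196,0],[0,0,0]],[85,[-37,-196,0],[0,0,0]]]'

```text
t: 34.5
tool_pos: [0.4753, -0.2603, 0.1924]
tool_rot: [-3.142, -0.001, 1.751]
contact_force: [-0.5, 0.2, -0.0]
opening: 0.993
```

>>> carry_out --plan '[[85,[0,-2,-30],[0,0,0]],[85,[0,-2,-60],[0,0,0]],[85,[0,-2,-90],[0,0,0]],[85,[0,-2,-112],[0,0,0]],[85,[0,-2,-130],[0,0,0]],[85,[0,-2,-139],[0,0,0]],[85,[0,-2,-139],[0,0,0]],[85,[0,-2,-139],[0,0,0]]]'

```text
t: 35.3
tool_pos: [0.476, -0.2631, 0.0539]
tool_rot: [3.141, 0.0, 1.752]
contact_force: [-0.5, -0.5, -0.5]
opening: 0.996
```

>>> carry_out --plan '[[46,[0,0,0],[0,0,0]],[46,[0,0,0],[0,0,0]],[46,[0,0,0],[0,0,0]],[46,[0,0,0],[0,0,0]],[46,[0,0,0],[0,0,0]],[46,[0,0,0],[0,0,0]],[46,[0,0,0],[0,0,0]],[46,[0,0,0],[0,0,0]]]' --force 50

```text
t: 36.1
tool_pos: [0.4759, -0.2641, 0.0546]
tool_rot: [3.14, 0.001, 1.75]
contact_force: [-0.8, 1.2, 6.0]
opening: 0.645
```

>>> carry_out --plan '[[46,[0,0,4],[0,0,0]],[46,[0,0,14],[0,0,0]],[46,[0,0,34],[0,0,0]],[46,[0,0,60],[0,0,0]],[46,[0,0,90],[0,0,0]],[46,[0,0,115],[0,0,0]],[46,[0,0,135],[0,0,0]],[46,[0,0,145],[0,0,0]]]'

```text
t: 36.9
tool_pos: [0.4759, -0.2642, 0.2008]
tool_rot: [3.139, 0.002, 1.751]
contact_force: [-0.4, -0.6, -0.8]
opening: 0.641
```

>>> carry_out --plan '[[46,[2,8,0],[0,0,0]],[46,[7,24,0],[0,0,0]],[46,[15,48,0],[0,0,0]],[46,[24,78,0],[0,0,0]],[46,[33,108,0],[0,0,0]],[46,[43,138,0],[0,0,0]],[46,[52,168,0],[0,0,0]],[46,[62,198,0],[0,0,0]]]'

```text
t: 37.7
tool_pos: [0.5361, -0.0637, 0.1966]
tool_rot: [-3.138, -0.002, 1.751]
contact_force: [-0.3, -0.2, -1.0]
opening: 0.646
```

>>> carry_out --plan '[[46,[9,30,0],[0,0,0]],[46,[18,58,0],[0,0,0]],[46,[25,81,0],[0,0,0]],[46,[30,97,0],[0,0,0]],[46,[32,104,0],[0,0,0]],[46,[32,106,0],[0,0,0]],[46,[32,106,0],[0,0,0]]]'

```text
t: 38.4
tool_pos: [0.5687, 0.0399, 0.1979]
tool_rot: [-3.14, 0.0, 1.751]
contact_force: [-0.0, 0.6, -2.0]
opening: 0.645
```

>>> carry_out --plan '[[46,[0,0,-10],[0,0,0]],[46,[0,0,-35],[0,0,0]],[46,[0,0,-65],[0,0,0]],[46,[0,0,-95],[0,0,0]],[46,[0,0,-118],[0,0,0]],[46,[0,0,-130],[0,0,0]],[46,[0,0,-136],[0,0,0]],[46,[0,0,-136],[0,0,0]]]'

```text
t: 39.2
tool_pos: [0.5691, 0.0399, 0.0619]
tool_rot: [-3.141, -0.0, 1.75]
contact_force: [0.0, -0.4, -1.8]
opening: 0.642
```

```bash
cat > j.py <<'E'
from h import *
import sys
x,y,rad,z0,z1=map(float,sys.argv[1:])
print(r.state()["tool_pos"])
for cam in("scene","top"):
    p=near(cloud(r.capture(cam)),(x,y),rad,z0,z1); print(cam,circ(p) if len(p) else 0)
E
python3 j.py 569 40 34 92 108
```

```text
[0.5690972  0.03985297 0.0618649 ]
scene [569.   39.6  33.7 569.6  30.  100.8 101.6 258. ]
top [561.9  38.9  26.1 557.6  32.1 101.2 101.4  14. ]
```

>>> carry_out --plan '[[46,[0,0,-2],[0,0,0]],[46,[0,0,-4],[0,0,0]],[46,[0,0,-5.5],[0,0,0]],[46,[0,0,-6],[0,0,0]],[46,[0,0,-6],[0,0,0]]]'

```text
t: 39.8
tool_pos: [0.5693, 0.0404, 0.0566]
tool_rot: [3.141, 0.0, 1.751]
contact_force: [-0.2, 0.3, 1.0]
opening: 0.646
```

>>> carry_out --plan '[[62,[0,0,0],[0,0,0]],[62,[0,0,0],[0,0,0]],[72,[0,0,0],[0,0,0]],[85,[0,0,0],[0,0,0]],[85,[0,0,0],[0,0,0]],[85,[0,0,10],[0,0,0]],[85,[0,0,30],[0,0,0]],[85,[0,0,60],[0,0,0]]]'

```text
t: 40.6
tool_pos: [0.5679, 0.0403, 0.116]
tool_rot: [-3.138, -0.001, 1.751]
contact_force: [0.5, 0.5, 0.3]
opening: 0.991
```

>>> carry_out --plan '[[85,[0,0,45],[0,0,0]],[85,[0,0,85],[0,0,0]],[85,[-79,-378,85],[0,0,0]],[85,[-79,-378,85],[0,0,0]],[85,[-79,-378,85],[0,0,0]],[85,[-79,-378,85],[0,0,0]],[85,[-79,-378,85],[0,0,0]],[85,[-79,-378,85],[0,0,0]]]'

```text
t: 41.4
tool_pos: [0.5072, -0.2552, 0.2023]
tool_rot: [3.141, 0.001, 1.751]
contact_force: [1.0, 0.4, -0.6]
opening: 0.995
```

```bash
python3 j.py 569 40 34 86 100
```

```text
[ 0.50722972 -0.25518182  0.20233139]
scene [568.3  39.7  28.6 573.   38.3  95.4  96.4 362. ]
top [566.9  40.9  27.9 567.1  40.6  95.7  96.1 257. ]
```

The jar is back within 1 mm. The tall bottle is next.

>>> carry_out --plan '[[85,[-18.5,-82,0],[0,0,0]],[85,[-18.5,-82,0],[0,0,0]],[85,[-18.5,-82,0],[0,0,0]],[85,[-18.5,-82,0],[0,0,0]],[85,[-18.5,-82,0],[0,0,0]]]'

```text
t: 42.0
tool_pos: [0.4894, -0.334, 0.2015]
tool_rot: [3.142, -0.001, 1.751]
contact_force: [0.3, 0.0, -0.2]
opening: 0.995
```

>>> carry_out --plan '[[85,[-0.5,-3,-30],[0,0,0]],[85,[-0.5,-3,-60],[0,0,0]],[85,[-0.5,-3,-90],[0,0,0]],[85,[-0.5,-3,-115],[0,0,0]],[85,[-0.5,-3,-135],[0,0,0]],[85,[-0.5,-3,-147],[0,0,0]],[85,[-0.5,-3,-147],[0,0,0]],[85,[-0.5,-3,-147],[0,0,0]]]'

```text
t: 42.8
tool_pos: [0.4895, -0.338, 0.0549]
tool_rot: [3.141, 0.0, 1.752]
contact_force: [-0.5, -0.1, 0.5]
opening: 0.992
```

>>> carry_out --plan '[[35,[0,0,0],[0,0,0]],[35,[0,0,0],[0,0,0]],[35,[0,0,0],[0,0,0]],[35,[0,0,0],[0,0,0]],[35,[0,0,0],[0,0,0]],[35,[0,0,0],[0,0,0]],[35,[0,0,0],[0,0,0]],[35,[0,0,0],[0,0,0]]]'

```text
t: 43.6
tool_pos: [0.4893, -0.3389, 0.0555]
tool_rot: [3.14, 0.001, 1.75]
contact_force: [-1.5, 0.4, 5.9]
opening: 0.501
```

>>> carry_out --plan '[[35,[0,0,4],[0,0,0]],[35,[0,0,14],[0,0,0]],[35,[0,0,34],[0,0,0]],[35,[0,0,60],[0,0,0]],[35,[0,0,90],[0,0,0]],[35,[0,0,115],[0,0,0]],[35,[0,0,135],[0,0,0]],[35,[0,0,145],[0,0,0]]]'

```text
t: 44.4
tool_pos: [0.4897, -0.339, 0.202]
tool_rot: [3.139, 0.003, 1.751]
contact_force: [0.4, 0.5, -2.0]
opening: 0.503
```

>>> carry_out --plan '[[35,[3,8,0],[0,0,0]],[35,[9,24,0],[0,0,0]],[35,[18,48,0],[0,0,0]],[35,[28,76,0],[0,0,0]],[35,[38,104,0],[0,0,0]],[35,[49,132,0],[0,0,0]],[35,[59,160,0],[0,0,0]],[35,[69,187,0],[0,0,0]]]'

```text
t: 45.2
tool_pos: [0.557, -0.1481, 0.1973]
tool_rot: [-3.138, -0.003, 1.751]
contact_force: [0.3, -0.4, -0.9]
opening: 0.499
```

>>> carry_out --plan '[[35,[10,27,0],[0,0,0]],[35,[19,50,0],[0,0,0]],[35,[26,68,0],[0,0,0]],[35,[30,78,0],[0,0,0]],[35,[31,81,0],[0,0,0]],[35,[31,81,0],[0,0,0]],[35,[31,81,0],[0,0,0]]]'

```text
t: 45.9
tool_pos: [0.5884, -0.0709, 0.1989]
tool_rot: [-3.141, 0.0, 1.75]
contact_force: [0.3, -0.5, -1.3]
opening: 0.501
```

>>> carry_out --plan '[[35,[0,0,-10],[0,0,0]],[35,[0,0,-35],[0,0,0]],[35,[0,0,-65],[0,0,0]],[35,[0,0,-95],[0,0,0]],[35,[0,0,-118],[0,0,0]],[35,[0,0,-130],[0,0,0]],[35,[0,0,-136],[0,0,0]],[35,[0,0,-136],[0,0,0]]]'

```text
t: 46.7
tool_pos: [0.5887, -0.0707, 0.0628]
tool_rot: [-3.141, -0.0, 1.75]
contact_force: [0.3, 0.3, -1.2]
opening: 0.499
```

>>> carry_out --plan '[[35,[0,0,-2],[0,0,0]],[35,[0,0,-4],[0,0,0]],[35,[0,0,-5.5],[0,0,0]],[35,[0,0,-6],[0,0,0]],[35,[0,0,-6],[0,0,0]]]'

```text
t: 47.2
tool_pos: [0.589, -0.0703, 0.0576]
tool_rot: [3.141, 0.0, 1.751]
contact_force: [0.2, -0.2, -0.8]
opening: 0.497
```

>>> carry_out --plan '[[35,[0,0,-0.5],[0,0,0]],[50,[0,0,-0.5],[0,0,0]],[50,[0,0,-0.5],[0,0,0]],[60,[0,0,-0.5],[0,0,0]],[85,[0,0,-0.5],[0,0,0]],[85,[0,0,-0.5],[0,0,0]],[85,[0,0,10],[0,0,0]],[85,[0,0,40],[0,0,0]]]'

```text
t: 48.0
tool_pos: [0.5865, -0.0699, 0.0955]
tool_rot: [-3.135, -0.002, 1.751]
contact_force: [-0.2, 0.5, 0.2]
opening: 0.992
```

>>> carry_out --plan '[[85,[0,0,50],[0,0,0]],[85,[0,0,100],[0,0,0]],[85,[-86,-341,100],[0,0,1.558]],[85,[-86,-341,100],[0,0,1.558]],[85,[-86,-341,100],[0,0,1.558]],[85,[-86,-341,100],[0,0,1.558]],[85,[-86,-341,100],[0,0,1.558]],[85,[-86,-341,100],[0,0,1.558]]]'

```text
t: 48.8
tool_pos: [0.5189, -0.3481, 0.1983]
tool_rot: [3.142, 0.001, 2.611]
contact_force: [1.0, -0.0, -0.7]
opening: 0.992
```

```bash
python3 j.py 588 -69 25 112 126;  python3 - <<'E'
from h import *
print(r.state()["tool_rot"])
E
```

```text
[ 0.5188715  -0.34806658  0.19833912]
scene [587.5 -70.1  14.9 590.8 -71.  120.5 121.8 143. ]
top [586.4 -69.8  15.3 586.  -70.7 121.2 121.4  77. ]
[-3.13815151e+00  3.07429867e-03  2.60206875e+00]
```

>>> carry_out --plan '[[85,[-16.5,-62,0],[0,0,0.705]],[85,[-16.5,-62,0],[0,0,0.705]],[85,[-16.5,-62,0],[0,0,0.705]],[85,[-16.5,-62,0],[0,0,0.705]],[85,[-16.5,-62,0],[0,0,0.705]],[85,[-16.5,-62,0],[0,0,0.705]],[85,[-16.5,-62,0],[0,0,0.705]],[85,[-16.5,-62,0],[0,0,0.705]]]'

```text
t: 49.7
tool_pos: [0.5032, -0.408, 0.1976]
tool_rot: [-3.141, 0.0, -2.975]
contact_force: [-0.1, -0.0, 0.3]
opening: 0.999
```

>>> carry_out --plan '[[85,[0,0,0],[0,0,0]],[85,[0,0,0],[0,0,0]]]'

```text
t: 49.9
tool_pos: [0.5031, -0.4082, 0.1974]
tool_rot: [3.142, 0.0, -2.974]
contact_force: [-0.3, -0.4, 0.0]
opening: 0.997
```

>>> carry_out --plan '[[85,[-0.6,-2.6,-30],[0,0,0]],[85,[-0.6,-2.6,-60],[0,0,0]],[85,[-0.6,-2.6,-90],[0,0,0]],[85,[-0.6,-2.6,-115],[0,0,0]],[85,[-0.6,-2.6,-133],[0,0,0]],[85,[-0.6,-2.6,-143],[0,0,0]],[85,[-0.6,-2.6,-143],[0,0,0]],[85,[-0.6,-2.6,-143],[0,0,0]]]'

```text
t: 50.7
tool_pos: [0.5029, -0.4114, 0.0549]
tool_rot: [-3.141, 0.001, -2.974]
contact_force: [0.2, -0.6, -0.1]
opening: 0.998
```

>>> carry_out --plan '[[35,[0,0,0],[0,0,0]],[35,[0,0,0],[0,0,0]],[35,[0,0,0],[0,0,0]],[35,[0,0,0],[0,0,0]],[35,[0,0,0],[0,0,0]],[35,[0,0,0],[0,0,0]],[35,[0,0,0],[0,0,0]],[35,[0,0,0],[0,0,0]]]'

```text
t: 51.5
tool_pos: [0.503, -0.4114, 0.0555]
tool_rot: [-3.14, 0.001, -2.974]
contact_force: [-1.3, 1.3, 5.6]
opening: 0.507
```

>>> carry_out --plan '[[35,[0,0,4],[0,0,0]],[35,[0,0,14],[0,0,0]],[35,[0,0,34],[0,0,0]],[35,[0,0,60],[0,0,0]],[35,[0,0,90],[0,0,0]],[35,[0,0,115],[0,0,0]],[35,[0,0,135],[0,0,0]],[35,[0,0,145],[0,0,0]]]'

```text
t: 52.3
tool_pos: [0.5031, -0.4117, 0.202]
tool_rot: [-3.139, 0.002, -2.974]
contact_force: [0.0, -0.7, -1.1]
opening: 0.507
```

>>> carry_out --plan '[[35,[0,6,0],[0,0,0]],[35,[1,20,0],[0,0,0]],[35,[2,42,0],[0,0,0]],[35,[3,70,0],[0,0,0]],[35,[4,100,0],[0,0,0]],[35,[5,130,0],[0,0,0]],[35,[6,160,0],[0,0,0]],[35,[7,190,0],[0,0,0]]]'

```text
t: 53.1
tool_pos: [0.5079, -0.2173, 0.1979]
tool_rot: [3.139, -0.002, -2.973]
contact_force: [0.0, 0.7, -0.7]
opening: 0.504
```

>>> carry_out --plan '[[35,[1,30,0],[0,0,0]],[35,[2,60,0],[0,0,0]],[35,[3,90,0],[0,0,0]],[35,[4,120,0],[0,0,0]],[35,[5,148,0],[0,0,0]],[35,[6,172,0],[0,0,0]],[35,[7,190,0],[0,0,0]],[35,[7,195.3,0],[0,0,0]]]'

```text
t: 53.9
tool_pos: [0.5143, -0.0223, 0.1982]
tool_rot: [3.14, -0.003, -2.97]
contact_force: [0.3, -0.2, -1.9]
opening: 0.509
```

>>> carry_out --plan '[[35,[0,0,-10],[0,0,0]],[35,[0,0,-35],[0,0,0]],[35,[0,0,-65],[0,0,0]],[35,[0,0,-95],[0,0,0]],[35,[0,0,-118],[0,0,0]],[35,[0,0,-130],[0,0,0]],[35,[0,0,-136],[0,0,0]],[35,[0,0,-136],[0,0,0]]]'

```text
t: 54.7
tool_pos: [0.516, -0.026, 0.0627]
tool_rot: [3.141, -0.001, -2.974]
contact_force: [0.5, 0.5, -0.4]
opening: 0.509
```

>>> carry_out --plan '[[35,[0,0,-2],[0,0,0]],[35,[0,0,-4],[0,0,0]],[35,[0,0,-5.5],[0,0,0]],[35,[0,0,-6.5],[0,0,0]],[35,[0,0,-6.5],[0,0,0]]]'

```text
t: 55.2
tool_pos: [0.5168, -0.0257, 0.0575]
tool_rot: [-3.141, 0.001, -2.974]
contact_force: [-1.1, -0.5, 3.8]
opening: 0.506
```

>>> carry_out --plan '[[50,[0,0,0],[0,0,0]],[50,[0,0,0],[0,0,0]],[60,[0,0,0],[0,0,0]],[85,[0,0,0],[0,0,0]],[85,[0,0,0],[0,0,0]],[85,[0,0,10],[0,0,0]],[85,[0,0,40],[0,0,0]],[85,[0,0,80],[0,0,0]]]'

```text
t: 56.0
tool_pos: [0.5148, -0.0255, 0.1366]
tool_rot: [3.14, -0.004, -2.974]
contact_force: [0.3, -0.2, 0.2]
opening: 0.996
```

>>> carry_out --plan '[[85,[0,0,50],[0,0,0]],[85,[0,0,90],[0,0,0]],[85,[-60,170,90],[0,0,0]],[85,[-60,170,90],[0,0,0]],[85,[-60,170,90],[0,0,0]],[85,[-60,170,90],[0,0,0]],[85,[-60,170,90],[0,0,0]],[85,[-60,170,90],[0,0,0]]]'

```text
t: 56.8
tool_pos: [0.4563, 0.1447, 0.2275]
tool_rot: [-3.141, 0.001, -2.971]
contact_force: [-0.3, -0.0, 0.2]
opening: 0.994
```

Run:
```python
from h import *
for cam in("top","scene"):
    c=r.capture(cam); P=cloud(c); cv2.imwrite(f"pics/f_{cam}.png",c["image"]); print(cam)
    for n,xy,rad,z0,z1 in[("tall cap",(589,-67),25,112,126),("sq cap",(515,-22),25,99,113),("jar lid",(568,41),36,86,100),("knob",(512,324),25,118,134)]:
        p=near(P,xy,rad,z0,z1)
        if len(p): print(n,circ(p))
    p=near(P,(515,-22),45,78,92); print("sq",rect(p))
```

```text
top
tall cap [586.7 -70.3  14.3 585.6 -70.5 121.2 121.7  79. ]
sq cap [516.3 -25.5  16.6 515.4 -25.6 108.3 108.6 103. ]
jar lid [567.8  40.1  28.6 566.2  40.5  95.3  95.5 263. ]
knob [511.6 325.9  11.6 510.8 326.3 126.5 126.9  44. ]
sq [516.  -25.4  44.3  43.9  10.4]
scene
tall cap [588.3 -70.5  15.2 591.2 -71.  120.7 121.9 143. ]
sq cap [516.8 -25.7  17.5 521.1 -26.8 107.5 109.  139. ]
jar lid [568.8  40.2  28.5 573.   38.3  95.3  96.3 364. ]
knob [512.  323.9  11.9 515.3 321.4 126.  127.   52. ]
sq [518.  -25.1  45.3  43.8  10.1]
```

View pics/f_scene.png

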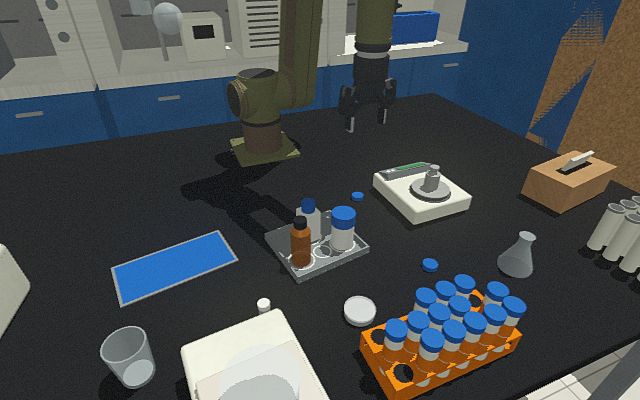

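The last picture shows all three containers upright in the tray at px (301,243), (308,222) and (343,228). The weight is on the pan at (432,182), the mat is empty, and the gripper is clear. I'll hand in.

```bash
python3 -c "
from workcell import r
print(r.sign_off())"
```

```text
the job is handed in; nothing more can be done
None
```

The job is done and handed in at about 57 s of the 152 s allowed. I moved the square bottle, the tall bottle and the jar onto the mat. Then I stood the weight on the balance pan and returned the jar, tall bottle and square bottle to their spots.

- **Containers:** In both cameras the square bottle and jar are within about 1 mm of where they started. The tall bottle is about 1–1.5 mm off in y. All are upright at their expected heights. The square bottle's measured angle changed by under 1°, which is about the measuring noise.
- **Weight:** It is upright on the pan, about 1–2 mm from the centre. The top camera read its knob about 3 mm off in y, because the lit edge skews that view. The scene camera read it within 1 mm.
- **Forces:** The highest contact force reported at the end of any move was about 6 N.

No check failed.

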